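# Release the ratchet press and load the specimen carrier

### The job

The resin specimen blocks in the ratchet press have cured: lift the pawl so that the clamp bar runs all the way back, then move every block into the black carrier, one per well, each lying flat on the floor of its well. When the press is empty, push the clamp bar fully home again until the pawl holds it, and leave the bottle, canister and grey box beyond the press alone.

Things in the scene. Friction and masses are not known exactly. Their poses are not given: they have to be found in the camera images.
- press: The ratchet press: aluminium bed 255 x 335 mm, 12 mm thick, fixed to the bench, may be turned. Origin on the bench; z up, x from the pawl end (nearer the robot) to the dark fence at the far end, y along the fence. Its five places for blocks lie at y = -128, -64, 0, 64, 128 mm, centre x = 62 mm. 'Press' axes below are these.
- fence_mid (a point): Middle of the fence's inner face, at press x = 99 mm, on its top edge 36 mm above the bench. At each place two fins on the fence (5 mm thick, tops 32 mm above the bench, reaching 15 mm from the fence towards the bar, 40 mm clear between them) hold the far end of a block sideways.
- bar (a joint): Slide of the steel clamp bar, m: 0 = home, held by the pawl; 0.036 = fully back, towards press -x. A spring pushes it back (7.5 N home, 5.7 N back): it runs back by itself in 0.5 s while the pawl is lifted. Pushed home it clicks over teeth 12 mm apart and can overtravel to -0.005 (hard stop); the pawl drops behind the last tooth near 0, and the bar, let go, rests within 2 mm of 0.
- bar_mid (a point): Middle of the bar's rear face (facing press -x), 36 mm above the bench; press axes. The bar is 305 mm long (y), 20 mm thick (x), 14 to 56 mm above the bench; a lip on its top (50 to 56 mm up) reaches 10 mm past its front face, over the blocks' ends. A 24 mm wide toothed tongue runs back from its middle; the rear face is free for pushing 45 to 140 mm either side of the middle.
- pawl (a joint): Angle of the pawl, rad: about 0 when down in the rack, growing as its nose is lifted; from 0.2 on it is clear of the teeth; limit 0.55. A light spring and its weight (2 to 5 N at the tab) bring it down when let go.
- pawl_tab (a point): Grip point of the pawl's upright dark tab, 76 mm above the bench when down. The tab is 24 mm along press x and 12 mm thick along y; it reaches 14 mm above this point and is free for 20 mm below. It swings about the pawl's pivot (axis along press y), 52 mm towards press -x from this point and 21 mm below it, between cheeks up to 64 mm above the bench.
- carrier: The black specimen carrier (its well floors bright metal), 190 x 212 mm, fixed to the bench; it may be turned. Origin on the bench under its centre, z up. Its rims are 15 mm above the bench. It has 2 x 3 wells, each 78 mm (along its x) by 44 mm (along its y) and 10 mm deep; along y the wells are 66 mm apart.
- oil: Bystander: small amber bottle, 40 mm across, 85 mm tall, beyond the work; origin under it.
- canister: Bystander: aluminium canister, 48 mm across, 70 mm tall, beyond the work; origin under it.
- slidebox: Bystander: open grey plastic box, 90 x 120 x 35 mm, beyond the work; origin under it.
- well1 (a point): Centre of the inner floor of one well of the carrier, 5 mm above the bench; axes parallel to the carrier's (x along the well's 78 mm length).
- well2 (a point): Centre of the inner floor of one well of the carrier, 5 mm above the bench; axes parallel to the carrier's (x along the well's 78 mm length).
- well3 (a point): Centre of the inner floor of one well of the carrier, 5 mm above the bench; axes parallel to the carrier's (x along the well's 78 mm length).
- well4 (a point): Centre of the inner floor of one well of the carrier, 5 mm above the bench; axes parallel to the carrier's (x along the well's 78 mm length).
- well5 (a point): Centre of the inner floor of one well of the carrier, 5 mm above the bench; axes parallel to the carrier's (x along the well's 78 mm length).
- well6 (a point): Centre of the inner floor of one well of the carrier, 5 mm above the bench; axes parallel to the carrier's (x along the well's 78 mm length).
- block1_c (a point): Centre of a specimen block: a square bar of pale resin with a grey stone core, 70 mm long (its x) and 36 x 36 mm in section, about 120 g; any of its four long sides may be up. At the start it lies in a place of the press, its x along press x, centre 30 mm above the bench. May be absent (three to five are there).
- block2_c (a point): Centre of a specimen block: a square bar of pale resin with a grey stone core, 70 mm long (its x) and 36 x 36 mm in section, about 120 g; any of its four long sides may be up. At the start it lies in a place of the press, its x along press x, centre 30 mm above the bench. May be absent (three to five are there).
- block3_c (a point): Centre of a specimen block: a square bar of pale resin with a grey stone core, 70 mm long (its x) and 36 x 36 mm in section, about 120 g; any of its four long sides may be up. At the start it lies in a place of the press, its x along press x, centre 30 mm above the bench. May be absent (three to five are there).
- block4_c (a point): Centre of a specimen block: a square bar of pale resin with a grey stone core, 70 mm long (its x) and 36 x 36 mm in section, about 120 g; any of its four long sides may be up. At the start it lies in a place of the press, its x along press x, centre 30 mm above the bench. May be absent (three to five are there).
- block5_c (a point): Centre of a specimen block: a square bar of pale resin with a grey stone core, 70 mm long (its x) and 36 x 36 mm in section, about 120 g; any of its four long sides may be up. At the start it lies in a place of the press, its x along press x, centre 30 mm above the bench. May be absent (three to five are there).

How it is judged:
By the outcome, as a careful person would: the job done as asked, in the order asked, and still so for the second after the job is handed in, with the robot touching nothing.
Of block1, block2, block3, block4, block5 only 3 to 5 are there at a start; the rules pass over those that are not, and their reading is None.
At some moment in a run one of block1, block2, block3, block4, block5 may be knocked a few centimetres aside while the robot is not near it.
Once in a run the grip may slacken for a moment while it holds something.
It also fails if it takes over 210 s, if anything falls off the work surface, if the arm or the gripper's body presses on something with over 40 N, if the wrist force passes 120 N, or if a joint passes its speed limit or range.

### The arm

A 7-joint arm with a two-finger parallel gripper is mounted at the origin on the work surface. World frame = base frame: x ahead of the robot, y to its left, z up, the work surface at z = 0. Lengths are in m, angles in degrees, forces in N, time in s.
With the tool pointing down it reaches from about 0.35 to 0.9 m from the base axis. Payload 7.2 kg.
Tool frame: the origin (TCP) lies where the fingers leave the gripper's body, on its centre line; the fingertips stand 73 mm ahead of it and the grasp point (between the pads) lies 54 mm ahead of it; z points along the fingers, y is the line along which they close (so a half turn about z gives the same grasp; the last joint's range is limited). The gripper opens to 85 mm and grips with 20 to 120 N. Pads are 22 mm wide; open, the fingers measure 114 mm over their backs; the gripper's body (76 mm by 85 mm) begins 54 mm behind the grasp point. The pads swing forward as they close: fully open they stand 13 mm farther back than shut.
Start: joints at [-79.423, 23.554, -0.728, 91.456, 0.321, 64.991, -4.71], TCP at [0.156, 0.605, 0.304] pointing down, gripper open.
Joint ranges: [-169.25, 169.25], [-16.82, 113.86], [-84.01, 82.57], [7.8, 145.47], [-59.2, 239.2], [7.22, 106.19], [-163.78, 163.78]. Speed limits (degrees/s): [136.94, 136.94, 172.46, 172.46, 180, 180, 180].

### API

Orientations are given as a 3x3 rotation matrix whose columns are the frame's x, y, z axes.
In Python, from plant import * gives the robot as it stands.
- The arm moves only by the tool send_rows, never from a script. Its argument "deltas" is a list that holds one entry, the list of rows, each a list of 7 numbers: the shift along the tool's x, y, z in mm, then the turn, a rotation vector about the tool's x, y, z in degrees, then the finger opening in mm, from 0 to 85.4. A call has exactly 10 rows; each row is the pose to reach, as a shift and turn from the pose commanded when the call began, along the tool's axes at that moment; what a row does not reach only later rows make up. A row lasts 1/8 s, in which the tool goes at most 62.5 mm and 10.7 degrees, less where a joint would pass 70% of its speed; a pose out of reach is approached as far as the arm can. A call with a gripper value outside its range is refused whole. The fingers move at their own pace and stop on an object; "force" is the grip in N (left out, the last holds). Time passes only in rows, so rows that repeat a pose let the fingers close, or fill a call up. It gives the time, the measured TCP pose, the force, the opening and the grip force at its end, in the units of the state.
- get_state(): the state, without advancing time (a new reading comes with each control period).
- read_camera(name): name is "scene" or "top"; returns (picture, depth): 384x512x3 uint8, blue, green, red; 384x512 float32, m along the optical axis (not along the pixel's ray), 0 where there is no reading.
- calibration(name): a dict with "K" (3x3 intrinsics, pixels), "rvec" (rotation vector, rad) and "tvec" (3), from world to camera coordinates, as OpenCV has them. Camera axes: x right, y down, z forward; pixel columns grow to the right and rows downward; lengths in m; the calibration is good to about 2 mm. A picture is of the moment at which its call begins. calibration takes no time and is no camera call.
- finish_job(): hands the job in; it is judged then, once.
The state is a dict: "time_s": time; "joint_positions": joint angles; "qd": joint speeds; "joint_efforts": joint torques, N m; "ee_pos": TCP position; "eef_rot": TCP orientation; "wrist_force": force on the tool from outside, world axes, zero at the start; "moment": the same for the moment, N m; "width": opening from 0.0 (shut) to 1.0 (fully open); "gripper_force": force on a finger pad.
Only numpy, scipy, OpenCV 4.12 (cv2) and the standard library are available. Lean on these libraries where they do the work, as an engineer would, in place of code of your own. Each camera call takes 0.05 s, during which the arm holds its last target. There are 200 camera calls.

## Working session

There is one attempt and no reset: what is moved stays moved. The work goes in short steps, Python scripts to look and compute and a tool call to move; the robot and the scene stay as the last step left them, time stands still between calls to the robot, and variables do not carry over. Pictures are saved under pics/ and viewed, at most 14 in all, crops included, and the job is handed in when it is done.

Besides the shell and the picture viewer there is one more tool, called after ">>>" as name([rows], argument=value, ...), one row to a line, values as JSON. send_rows: Moves the arm, as the interface text tells. Its arguments: {"type":"object","properties":{"deltas":{"type":"array","items":{"type":"array","items":{"type":"array","items":{"type":"number"}}}},"force":{"type":"number"}},"required":["deltas"]}

```bash
mkdir -p pics; ls; cat > h.py <<'E'
from plant import *
import numpy as np, cv2
def cam(n):
    c=calibration(n); return np.array(c["K"],float), cv2.Rodrigues(np.array(c["rvec"],float))[0], np.array(c["tvec"],float).ravel()
def cloud(n,depth):
    K,R,t=cam(n); v,u=np.indices(depth.shape)
    p=np.stack([(u-K[0,2])/K[0,0]*depth,(v-K[1,2])/K[1,1]*depth,depth],-1)
    return (p-t)@R
def ray(n,u,v,z):
    K,R,t=cam(n); d=R.T@np.linalg.inv(K)@np.array([u,v,1.]); o=-R.T@t
    return o+d*(z-o[2])/d[2]
def proj(n,P):
    K,R,t=cam(n); q=K@(R@np.asarray(P,float)+t); return q[:2]/q[2]
E
python3 - <<'E'
from h import *
for n in("scene","top"):
    im,d=read_camera(n); cv2.imwrite(f"pics/{n}0.png",im); np.savez(f"{n}0.npz",im=im,d=d)
    K,R,t=cam(n); print(n,-R.T@t,K[0,0], R[2])
print(get_state())
E
```

```text
pics
scene [ 0.92853368 -0.5876844   0.61821794] 393.13500378958014 [-0.36025363  0.69181101 -0.62579138]
top [0.44470187 0.01338234 0.98669225] 416.8209666061713 [ 0.15964394 -0.03732377 -0.98646883]
{'time_s': 0.1, 'joint_positions': array([-79.42253179,  23.59838256,  -0.72765717,  91.49783929,
         0.31988993,  64.99158041,  -4.70811227]), 'qd': array([ 0.06132706, -0.07769496,  0.05260783, -0.15071792,  0.00136913,
        0.01513796, -0.02133262]), 'joint_efforts': array([ 3.19910985e-03, -6.01834488e+01,  6.84351940e-01, -3.00085902e+01,
        1.39983013e-02,  6.49882830e-03, -1.17458416e-06]), 'ee_pos': array([0.15627731, 0.60480065, 0.30311519]), 'eef_rot': array([[-9.68221470e-01,  2.50094193e-01, -2.81569986e-04],
       [ 2.50094333e-01,  9.68220359e-01, -1.47034296e-03],
       [-9.51024421e-05, -1.49403668e-03, -9.99998879e-01]]), 'wrist_force': array([-0.32416031, -1.33754405,  0.63064904]), 'moment': array([-0.05605676, -0.01009632,  0.02604735]), 'gripper_force': 0.0, 'width': 0.9977284014816774}
```

View pics/top0.png

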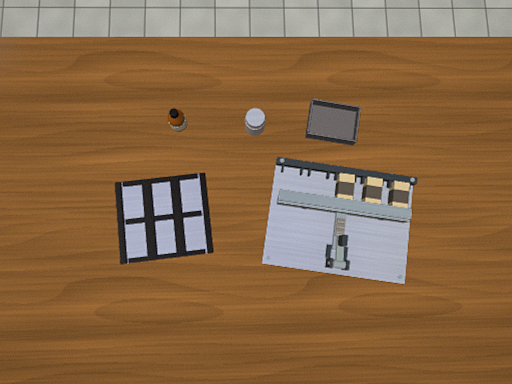

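View pics/scene0.png

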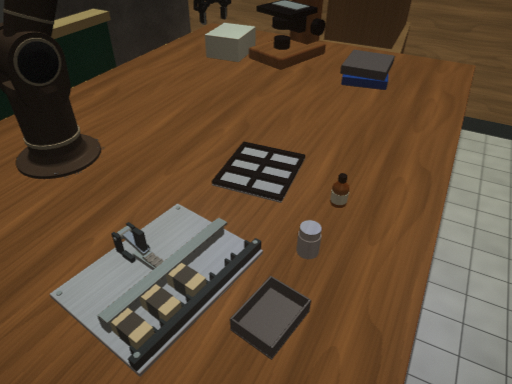

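The top view shows the press at right, with its pawl tab near (342,241). Three blocks sit at (346,186), (373,190) and (400,194), which are places y = 0, -64 and -128. The carrier, with six bright wells, is at left around (164,218). The scene view agrees.

```bash
python3 - <<'E'
from h import *
Z=np.load("top0.npz"); im,d=Z["im"],Z["d"]; P=cloud("top",d)
hsv=cv2.cvtColor(im,cv2.COLOR_BGR2HSV)
# wells
br=((hsv[...,1]<60)&(hsv[...,2]>130)).astype(np.uint8)
n,l,s,c=cv2.connectedComponentsWithStats(br)
W=[]
for i in range(1,n):
    if 200<s[i,4]<3000 and c[i][1]>150 and c[i][0]<230:
        cnt=cv2.findContours((l==i).astype(np.uint8),0,1)[0][0]
        r=cv2.minAreaRect(cnt); p=ray("top",*r[0],.005); q=np.median(P[l==i],0)
        W.append(p); print("well",np.round(r[0],1),r[1],np.round(p,4),"z depth",q[2].round(4))
# bed
inreg=(P[...,2]>.006)&(P[...,2]<.3)&(P[...,1]<-.05)
v,u=np.indices(d.shape)
bed=(abs(P[...,2]-.012)<.005)&(hsv[...,1]<60)&(u>255)&(v>150)&(u<425)&(v<290)
pts=P[bed][:,:2]*1000
r=cv2.minAreaRect(pts.astype(np.float32)); print("bed",r,P[bed][:,2].mean())
m=np.zeros_like(br); m[(P[...,2]>.006)&(u>255)&(v>150)&(u<425)&(v<290)]=1
# yellow blocks
y=((hsv[...,1]>60)&(P[...,2]>.035)&(u>255)&(v>150)&(u<425)&(v<230))
n,l,s,c=cv2.connectedComponentsWithStats(y.astype(np.uint8))
for i in range(1,n):
    if s[i,4]>30: print("blk part",c[i].round(1),s[i,4],np.median(P[l==i],0).round(4))
# tab: highest point in press
t=(P[...,2]>.07)&(u>255)&(v>150)&(u<425)&(v<290); print("tab",t.sum(),P[t].mean(0),c if 0 else np.c_[u[t],v[t]].mean(0), P[t][:,2].max())
f=(P[...,2]>.031)&(P[...,2]<.042)&(hsv[...,2]<70)&(u>270)&(v>150)&(u<425)&(v<190)
print("fence",cv2.minAreaRect((P[f][:,:2]*1000).astype(np.float32)),f.sum())
b=(P[...,2]>.050)&(P[...,2]<.060)&(u>270)&(v>180)&(u<425)&(v<230)
print("bar",cv2.minAreaRect((P[b][:,:2]*1000).astype(np.float32)),b.sum(),P[b][:,2].mean())
big=cv2.resize(im[145:295,250:425],None,fx=4,fy=4,interpolation=cv2.INTER_CUBIC); cv2.imwrite("pics/press0.png",big)
E
```

```text
well [192.5 214.5] (79.40391540527344, 20.757949829101562) [0.548  0.1341 0.005 ] z depth 0.0048
well [161.7 198.3] (32.2307243347168, 18.55982780456543) [0.5875 0.2067 0.005 ] z depth 0.0049
well [132.5 201.4] (34.12733840942383, 20.234161376953125) [0.5813 0.2747 0.005 ] z depth 0.0049
well [165.1 236.5] (33.93159103393555, 18.819875717163086) [0.4976 0.1973 0.005 ] z depth 0.0048
well [135.4 239.7] (35.1283073425293, 20.574533462524414) [0.4914 0.2655 0.005 ] z depth 0.0049
bed ((524.2750244140625, -211.0566864013672), (334.75140380859375, 241.9571990966797), 80.64586639404297) 0.011727836613966414
blk part [346.5 177.5] 144 [ 0.6232 -0.2255  0.0474]
blk part [374.2 181.1] 153 [ 0.6143 -0.2898  0.0473]
blk part [400.9 185.7] 142 [ 0.6019 -0.3505  0.0476]
blk part [344.4 195.8] 72 [ 0.5805 -0.2181  0.0476]
blk part [371.9 199.7] 74 [ 0.5705 -0.2812  0.0475]
blk part [398.8 203.7] 74 [ 0.5601 -0.3424  0.0476]
tab 177 [ 0.45996695 -0.08514927  0.57487542] [340.83615819 229.68926554] 0.9866922530164555
fence ((623.8350830078125, -225.65452575683594), (330.3221130371094, 55.22406768798828), 80.8088607788086) 426
bar ((584.49560546875, -220.8766326904297), (305.05615234375, 86.38522338867188), 81.20883178710938) 1664 0.05488124496428871
```

View pics/press0.png

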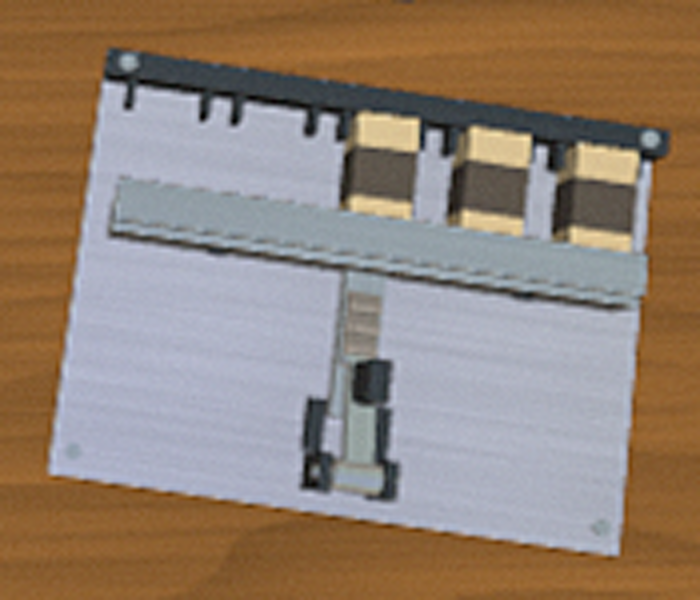

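The close-up confirms three blocks at y = 0, -64 and -128. The bar is home, and the tab is in crop pixels (372,380), full-frame about (343,240). Next I fix the frames.

```bash
cat >> h.py <<'E'
def frame(o,yaw):
    a=np.radians(yaw); return np.array(o), np.array([[np.cos(a),-np.sin(a)],[np.sin(a),np.cos(a)]])
E
python3 - <<'E'
from h import *
Z=np.load("top0.npz"); im,d=Z["im"],Z["d"]; P=cloud("top",d); hsv=cv2.cvtColor(im,cv2.COLOR_BGR2HSV)
v,u=np.indices(d.shape)
O,R=frame([.5307,-.2121],-9.3)
reg=(u>250)&(v>145)&(u<430)&(v<295)&(d>0)&(P[...,2]<.2)
Q=np.dstack([(P[...,:2]-O)@R,P[...,2]])*1000
def show(n,m): q=Q[m]; print(n,m.sum(),"med",np.median(q,0).round(1),"p1",np.percentile(q,1,0).round(1),"p99",np.percentile(q,99,0).round(1))
show("fence top",reg&(abs(Q[...,2]-36)<3)&(hsv[...,2]<80)&(Q[...,0]>95))
show("bar top",reg&(abs(Q[...,2]-55)<4)&(abs(Q[...,1])<170)&(Q[...,0]>-30))
bl=reg&(abs(Q[...,2]-47.5)<2.5)&(Q[...,0]>36)
for y in(0,-64,-128): show(f"b{y}",bl&(abs(Q[...,1]-y)<28))
show("bed",reg&(abs(Q[...,2]-12)<4))
show("tab",reg&(Q[...,2]>80))
show("tab hi",reg&(Q[...,2]>70))
# carrier
reg=(u<235)&(v>160)&(v<280)&(d>0)
c=reg&(abs(P[...,2]-.015)<.003)
r=cv2.minAreaRect((P[c][:,:2]*1000).astype(np.float32)); print("carrier",r,P[c][:,2].mean())
cd=(reg&(hsv[...,2]<70)&(abs(P[...,2])<.03)).astype(np.uint8)
cn=max(cv2.findContours(cd,0,1)[0],key=cv2.contourArea)
w=np.array([ray("top",*p[0],.015)[:2]*1000 for p in cn],np.float32); print("carrier ray",cv2.minAreaRect(w))
# scene check
Z=np.load("scene0.npz"); d2=Z["d"]; P2=cloud("scene",d2)
Q2=np.dstack([(P2[...,:2]-O)@R,P2[...,2]])*1000
m=(d2>0)&(Q2[...,2]>80)&(Q2[...,2]<100)&(abs(Q2[...,0])<150)&(abs(Q2[...,1])<170)
q=Q2[m]; print("tab scene",m.sum(),np.median(q,0),q.min(0),q.max(0))
m=(d2>0)&(abs(Q2[...,2]-48)<2.5)&(Q2[...,0]>30)&(Q2[...,0]<105)&(Q2[...,1]<40)&(Q2[...,1]>-160)
for y in(0,-64,-128):
    q=Q2[m&(abs(Q2[...,1]-y)<28)];print(np.median(q,0),np.percentile(q,2,0),np.percentile(q,98,0))
E
```

```text
fence top 748 med [113.7  13.5  35.5] p1 [ 104.3 -161.    33.1] p99 [121.5 164.1  38.8]
bar top 1493 med [30.  -3.6 55.5] p1 [  13.3 -148.6   51.2] p99 [ 74.3 148.9  58.8]
b0 341 med [73.   0.7 47.8] p1 [ 44.8 -17.3  45.1] p99 [102.1  18.4  49.8]
b-64 345 med [ 74.5 -64.1  47.7] p1 [ 44.8 -82.1  45.1] p99 [103.  -46.2  49.9]
b-128 346 med [  74.1 -126.7   47.8] p1 [  44.7 -145.1   45.3] p99 [ 102.4 -109.2   49.9]
bed 9405 med [-40.3  33.3  11.7] p1 [-126.4 -164.2    8.3] p99 [103.  165.1  15.4]
tab 70 med [-53.6   1.3  89.3] p1 [-64.2  -5.9  80.6] p99 [-41.8   6.2  93.1]
tab hi 81 med [-53.5   1.8  88.6] p1 [-64.5  -5.9  71.1] p99 [-41.9   6.2  93. ]
carrier ((542.0634765625, 200.17352294921875), (190.2073974609375, 212.36329650878906), 5.971155166625977) 0.014802747767991337
carrier ray ((542.5547485351562, 200.31948852539062), (188.90277099609375, 173.40841674804688), 5.750275135040283)
tab scene 85 [-49.53548122  -2.10358533  88.66843726] [-63.7004986   -6.89923206  80.36272483] [-39.56543527   5.54178456  91.02034529]
[73.85637788 -0.52551512 47.41609605] [ 42.34165641 -17.97119399  45.77087144] [103.80994507  17.64405117  49.33879659]
[ 74.28625178 -65.5325332   47.5112479 ] [ 41.90428633 -82.6518857   45.76361832] [103.53735725 -47.42514383  49.33311409]
[  73.63676305 -128.56045582   47.46677061] [  42.05384684 -145.59322718   45.67412878] [ 103.49911368 -110.66244928   49.73392307]
```

>>> send_rows([
  [[-30,-28,0,0,0,0,60],[-70,-65,0,0,0,-1,60],[-115,-106,0,0,0,-2,60],[-160,-147,0,0,0,-3,60],[-205,-189,0,0,0,-4,60],[-250,-230,0,0,0,-5,60],[-295,-272,0,0,0,-5.2,60],[-340,-313,0,0,0,-5.2,60],[-380,-350,0,0,0,-5.2,60],[-398,-367,0,0,0,-5.2,60]],
], force=30)

```text
time_s: 1.35
ee_pos: [0.451, 0.1471, 0.3038]
eef_rot: [[-0.986, 0.165, 0.0], [0.165, 0.986, -0.001], [-0.0, -0.001, -1.0]]
wrist_force: [-0.2, 0.3, 0.5]
width: 0.699
gripper_force: 0.0
```

```bash
cat >> h.py <<'E'
from scipy.spatial.transform import Rotation as Ro
OP,RP=frame([.5356,-.2129],-9.3); OC,RC=frame([.5420,.2002],5.97)
def go(p,ydeg):
    """print shift (mm) and turn (deg) from the measured pose to TCP p, tool y at ydeg"""
    s=get_state(); R=np.array(s["eef_rot"]); a=np.radians(ydeg)
    y=np.array([np.cos(a),np.sin(a),0]); z=np.array([0,0,-1.]); T=np.c_[np.cross(y,z),y,z]
    print("go",(R.T@(np.array(p)-s["ee_pos"])*1000).round(1),Ro.from_matrix(R.T@T).as_rotvec(degrees=True).round(1))
def press(x,y,z): return [*(OP+RP@np.array([x,y])/1000),z/1000]
def carr(x,y,z): return [*(OC+RC@np.array([x,y])/1000),z/1000]
def st():
    s=get_state(); print(s["time_s"],s["ee_pos"].round(4),s["wrist_force"].round(1),s["joint_positions"].round(0),s["width"],s["gripper_force"])
E
python3 - <<'E'
from h import *
st(); go(press(-58.2,.5,200),80.7)
Z=np.load("scene0.npz"); hsv=cv2.cvtColor(Z["im"],cv2.COLOR_BGR2HSV)
br=((hsv[...,1]<60)&(hsv[...,2]>130)).astype(np.uint8)
n,l,s,c=cv2.connectedComponentsWithStats(br)
for i in range(1,n):
    if 100<s[i,4]<1500 and 130<c[i][1]<200 and 200<c[i][0]<310:
        p=ray("scene",*c[i],.005); print("well scene",((p[:2]-OC)@RC*1000).round(1),s[i,4])
E
```

```text
1.35 [0.451  0.1471 0.3038] [-0.2  0.3  0.5] [-39.   9.  17. 113.  -3.  59.  60.] 0.6993922124214346 0.0
go [ -84.7 -340.7  104.1] [-0.   0.  -0.2]
well scene [-45.5  74.5] 140
well scene [44.9 74.5] 153
well scene [-45.3   6.5] 144
well scene [45.3  5.9] 158
well scene [-45.4 -62.8] 194
well scene [ 44.8 -62.3] 215
```

>>> send_rows([
  [[-10,-30,10,0,0,0,60],[-20,-75,20,0,0,0,60],[-30,-120,35,0,0,0,60],[-42,-165,50,0,0,0,50],[-53,-210,65,0,0,0,40],[-64,-255,80,0,0,0,40],[-75,-300,92,0,0,0,40],[-82,-330,102,0,0,0,40],[-84.7,-340.7,104,0,0,-0.2,40],[-84.7,-340.7,104,0,0,-0.2,40]],
])

```text
time_s: 2.6
ee_pos: [0.4784, -0.1997, 0.1997]
eef_rot: [[-0.987, 0.159, -0.001], [0.159, 0.987, 0.0], [0.001, 0.0, -1.0]]
wrist_force: [-0.4, 0.3, 0.0]
width: 0.464
gripper_force: 0.0
```

```bash
python3 - <<'E'
from h import *
st(); go(press(-58.2,.5,137),80.7)
Z=np.load("top0.npz"); P=cloud("top",Z["d"]); q=(P[...,:2]-OC)@RC*1000; z=P[...,2]*1000
for xc in(-45,45):
  for yc in(-66,0,66):
    m=(abs(q[...,0]-xc)<46)&(abs(q[...,1]-yc)<33)&(z<8)&(z>0)
    a=q[m]; m2=np.abs(a-np.median(a,0))
    b=a[(m2[:,0]<20)]; c=a[m2[:,1]<12]
    print(xc,yc,"x",np.percentile(c[:,0],[1,99]).round(1),"y",np.percentile(b[:,1],[1,99]).round(1))
E
```

```text
2.6 [ 0.4784 -0.1997  0.1997] [-0.4  0.3  0. ] [ -4.  21.  27. 114. -13.  47. 111.] 0.4642531637340654 0.0
go [-0.5 -3.3 62.7] [ 0.  -0.   0.2]
-45 -66 x [-83.1  -6.2] y [-90.5 -44. ]
-45 0 x [-82.7  -6.9] y [-20.3  22.2]
-45 66 x [-82.5  -6.9] y [46.8 92.4]
45 -66 x [ 7.9 83.5] y [-90.8 -44.5]
45 0 x [ 8.1 84.1] y [-19.9  21.6]
45 66 x [ 8.1 83.7] y [46.6 92.2]
```

>>> send_rows([
  [[-0.5,-3.3,10,0,0,0.2,40],[-0.5,-3.3,25,0,0,0.2,36],[-0.5,-3.3,42,0,0,0.2,36],[-0.5,-3.3,56,0,0,0.2,36],[-0.5,-3.3,62,0,0,0.2,36],[-0.5,-3.3,62.7,0,0,0.2,36],[-0.5,-3.3,62.7,0,0,0.2,25],[-0.5,-3.3,62.7,0,0,0.2,12],[-0.5,-3.3,62.7,0,0,0.2,5],[-0.5,-3.3,62.7,0,0,0.2,5]],
], force=30)

```text
time_s: 3.85
ee_pos: [0.4788, -0.203, 0.1377]
eef_rot: [[-0.987, 0.161, 0.001], [0.161, 0.987, -0.0], [-0.001, 0.0, -1.0]]
wrist_force: [-1.0, 0.5, 5.9]
width: 0.131
gripper_force: 32.8
```

>>> send_rows([
  [[1.5,0,-3,0,0,0,5],[3.5,0,-6,0,0,0,5],[6,0,-9.3,0,0,0,5],[8.5,0,-12,0,0,0,5],[11,0,-15,0,0,0,5],[13.7,0,-17.4,0,0,0,5],[13.7,0,-17.4,0,0,0,5],[13.7,0,-17.4,0,0,0,5],[13.7,0,-17.4,0,0,0,5],[13.7,0,-17.4,0,0,0,5]],
])

```text
time_s: 5.1
ee_pos: [0.4648, -0.2007, 0.1546]
eef_rot: [[-0.987, 0.161, -0.0], [0.161, 0.987, 0.0], [0.001, 0.0, -1.0]]
wrist_force: [1.3, 1.2, -3.2]
width: 0.137
gripper_force: 29.9
```

```bash
cat >> h.py <<'E'
def pq(name):
    im,d=read_camera(name); P=cloud(name,d); q=(P[...,:2]-OP)@RP*1000
    return im,np.dstack([q,P[...,2]*1000]),(d>0)
def stuff(save=None):
    im,Q,ok=pq("scene")
    m=ok&(Q[...,2]>51)&(Q[...,2]<60)&(abs(Q[...,0])<80)&(abs(Q[...,1])>45)&(abs(Q[...,1])<150)
    print("bar top x (p1,p99)",np.percentile(Q[m][:,0],[1,99]).round(1))
    for y in(0,-64,-128):
        b=ok&(abs(Q[...,2]-48)<2.5)&(Q[...,0]>15)&(Q[...,0]<110)&(abs(Q[...,1]-y)<30)
        if b.sum()>20: q=Q[b]; print("blk",y,b.sum(),np.percentile(q[:,:2],[2,50,98],0).round(1).tolist())
    if save: cv2.imwrite(save,im)
E
python3 - <<'E'
from h import *
st(); stuff("pics/s1.png")
E
```

```text
5.1 [ 0.4648 -0.2007  0.1546] [ 1.3  1.2 -3.2] [ -2.  24.  25. 118. -16.  41. 114.] 0.1371539346745396 29.948770701885223
bar top x (p1,p99) [-22.4   2.7]
blk 0 570 [[31.0, -17.7], [65.8, -0.9], [98.3, 17.2]]
blk -64 686 [[32.0, -82.2], [66.8, -65.3], [99.1, -47.4]]
blk -128 815 [[31.0, -145.5], [66.2, -128.5], [98.4, -110.5]]
```

View pics/s1.png

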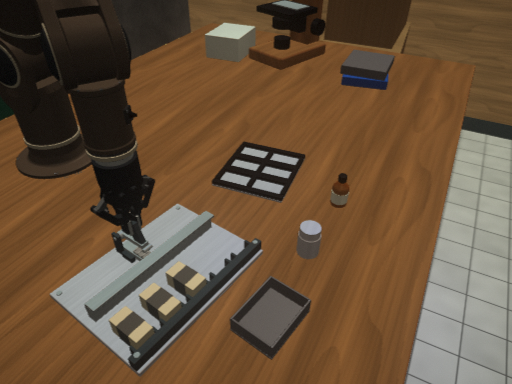

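The picture shows the bar fully back, with its lip edge at press x of about 3 mm. Three blocks lie free at scene pixels (187,280), (160,302) and (131,326).

>>> send_rows([
  [[-4,0,6,0,0,0,5],[-8,0,11,0,0,0,5],[-8,0,11,0,0,0,15],[-8,0,11,0,0,0,30],[-8,0,11,0,0,0,36],[-8,0,0,0,0,0,36],[-8,0,-20,0,0,0,40],[-8,0,-45,0,0,0,50],[-8,0,-60,0,0,0,52],[-8,0,-60,0,0,0,52]],
])

```text
time_s: 6.4
ee_pos: [0.4734, -0.2022, 0.2158]
eef_rot: [[-0.987, 0.161, 0.003], [0.161, 0.987, -0.0], [-0.003, 0.0, -1.0]]
wrist_force: [0.4, 0.7, -0.8]
width: 0.609
gripper_force: 0.0
```

```bash
python3 - <<'E'
from h import *
st(); go(press(59,-.5,170),80.7); go(press(59,-.5,42+54),80.7)
E
```

```text
6.4 [ 0.4734 -0.2022  0.2158] [ 0.4  0.7 -0.8] [ -4.  20.  28. 114. -12.  49. 110.] 0.6090797979392379 0.0
go [-122.    -1.1   46.1] [0.  0.1 0. ]
go [-121.8   -1.1  120.1] [0.  0.1 0. ]
```

>>> send_rows([
  [[-30,-1,5,0,0,0,52],[-70,-1,10,0,0,0,52],[-108,-1,25,0,0,0,52],[-125,-1,50,0,0,0,52],[-125,-1,85,0,0,0,52],[-125,-1,112,0,0,0,52],[-125,-1,120,0,0,0,52],[-125,-1,120,0,0,0,45],[-125,-1,120,0,0,0,30],[-125,-1,120,0,0,0,30]],
], force=60)

```text
time_s: 7.65
ee_pos: [0.5966, -0.2233, 0.0957]
eef_rot: [[-0.987, 0.161, 0.002], [0.161, 0.987, -0.0], [-0.002, -0.0, -1.0]]
wrist_force: [-0.4, 0.2, -1.3]
width: 0.41
gripper_force: 60.0
```

```bash
python3 - <<'E'
from h import *
st()
E
```

```text
7.65 [ 0.5966 -0.2233  0.0957] [-0.4  0.2 -1.3] [  1.  40.  22. 101. -20.  44. 114.] 0.4098668369738893 60.048640966415405
```

>>> send_rows([
  [[0,0,-8,0,0,0,30],[0,0,-22,0,0,0,30],[0,0,-42,0,0,0,30],[0,0,-64,0,0,0,30],[0,0,-84,0,0,0,30],[0,15,-96,0,0,0,30],[0,40,-100,0,0,0,30],[0,75,-100,0,0,0,30],[0,105,-100,0,0,0,30],[0,125,-100,0,0,0,30]],
])

```text
time_s: 8.9
ee_pos: [0.6164, -0.0968, 0.1946]
eef_rot: [[-0.987, 0.159, -0.0], [0.159, 0.987, 0.001], [0.001, 0.001, -1.0]]
wrist_force: [0.2, 0.8, -1.1]
width: 0.412
gripper_force: 60.1
```

```bash
python3 - <<'E'
from h import *
st(); go(carr(43,-66,150),95.97)
E
```

```text
8.9 [ 0.6164 -0.0968  0.1946] [ 0.2  0.8 -1.1] [-13.  31.  25.  99. -16.  53.  99.] 0.41170350528907995 60.07591009140015
go [ 61.9 228.9  44.9] [  0.1  -0.  -15.1]
```

>>> send_rows([
  [[6,20,2,0,0,-1,30],[15,50,6,0,0,-3,30],[24,85,12,0,0,-6,30],[33,120,18,0,0,-8,30],[42,155,25,0,0,-10,30],[51,187,32,0,0,-12,30],[57,210,39,0,0,-14,30],[61,224,44,0,0,-15,30],[61.9,228.9,45,0,0,-15.1,30],[61.9,228.9,45,0,0,-15.1,30]],
])

```text
time_s: 10.15
ee_pos: [0.5923, 0.1352, 0.1496]
eef_rot: [[-0.995, -0.1, 0.0], [-0.1, 0.995, -0.001], [-0.0, -0.001, -1.0]]
wrist_force: [0.3, -0.0, 0.5]
width: 0.409
gripper_force: 60.1
```

```bash
cat >> h.py <<'E'
def held(zlo=25):
    """yellow/brown block extents in the carrier frame, from both cameras"""
    t=get_state()["ee_pos"]
    for n in("scene","top"):
        im,d=read_camera(n); P=cloud(n,d); h=cv2.cvtColor(im,cv2.COLOR_BGR2HSV)
        q=np.dstack([(P[...,:2]-OC)@RC*1000,P[...,2]*1000])
        m=(d>0)&(np.hypot(P[...,0]-t[0],P[...,1]-t[1])<.065)&(h[...,1]>50)&(q[...,2]>zlo)&(q[...,2]<t[2]*1000)
        print(n,m.sum(),np.percentile(q[m],[2,50,98],0).round(1).tolist() if m.sum() else "")
E
python3 - <<'E'
from h import *
st(); held(); go(carr(43,-66,89.5),95.97)
E
```

```text
10.15 [0.5923 0.1352 0.1496] [ 0.3 -0.   0.5] [-32.  32.  19. 103. -14.  47.  91.] 0.4090154209125725 60.09744644165039
scene 687 [[14.5, -126.1, 68.8], [53.9, -88.4, 100.8], [80.2, -29.8, 148.4]]
top 130 [[9.7, -120.8, 87.2], [17.8, -80.5, 102.1], [33.1, -61.5, 145.6]]
go [ 0.4  4.5 60.3] [-0.   0.  -0.3]
```

>>> send_rows([
  [[0.4,4.5,3,0,0,-0.3,30],[0.4,4.5,12,0,0,-0.3,30],[0.4,4.5,24,0,0,-0.3,30],[0.4,4.5,36,0,0,-0.3,30],[0.4,4.5,42,0,0,-0.3,30],[0.4,4.5,47,0,0,-0.3,30],[0.4,4.5,52,0,0,-0.3,30],[0.4,4.5,56,0,0,-0.3,30],[0.4,4.5,59,0,0,-0.3,30],[0.4,4.5,59,0,0,-0.3,30]],
])

```text
time_s: 11.5
ee_pos: [0.5912, 0.1405, 0.0905]
eef_rot: [[-0.994, -0.107, -0.0], [-0.107, 0.994, -0.0], [0.0, 0.0, -1.0]]
wrist_force: [0.2, -1.0, -2.0]
width: 0.409
gripper_force: 60.1
```

>>> send_rows([
  [[0,-1.2,0.5,0,0,0,30],[0,-1.2,1.5,0,0,0,30],[0,-1.2,1.5,0,0,0,40],[0,-1.2,1.5,0,0,0,50],[0,-1.2,1.5,0,0,0,52],[0,-1.2,-8,0,0,0,52],[0,-1.2,-25,0,0,0,52],[0,-1.2,-50,0,0,0,52],[0,-20,-80,0,0,0,52],[0,-50,-100,0,0,0,52]],
])

```text
time_s: 12.75
ee_pos: [0.5971, 0.0915, 0.1934]
eef_rot: [[-0.994, -0.109, 0.003], [-0.109, 0.994, 0.001], [-0.003, 0.001, -1.0]]
wrist_force: [0.7, -0.3, 0.1]
width: 0.611
gripper_force: 0.0
```

```bash
cat >> h.py <<'E'
def find_blocks():
    """top faces of blocks by yellow+core mask; world centre, yaw, z; press and carrier coords"""
    for n in("scene","top"):
        im,d=read_camera(n); P=cloud(n,d); h=cv2.cvtColor(im,cv2.COLOR_BGR2HSV)
        for nm,O,R,zt,lim in(("press",OP,RP,48,(-10,112,170)),("carrier",OC,RC,41,(-95,95,106))):
            q=np.dstack([(P[...,:2]-O)@R*1000,P[...,2]*1000])
            m=(d>0)&(abs(q[...,2]-zt)<4.5)&(q[...,0]>lim[0])&(q[...,0]<lim[1])&(abs(q[...,1])<lim[2])&((nm=="carrier")|(h[...,1]>25))
            m=cv2.morphologyEx(m.astype(np.uint8),cv2.MORPH_OPEN,np.ones((2,2)))
            k,l,s,c=cv2.connectedComponentsWithStats(m)
            for i in range(1,k):
                if s[i,4]>60:
                    a=q[l==i]; r=cv2.minAreaRect(a[:,:2].astype(np.float32)); print(n,nm,s[i,4],[np.round(x,1).tolist() for x in r],"z",np.percentile(a[:,2],[5,50,95]).round(1))
    return im
E
python3 - <<'E'
from h import *
st(); find_blocks(); go(press(62,-64.7,150),80.7)
E
```

```text
12.75 [0.5971 0.0915 0.1934] [ 0.7 -0.3  0.1] [-28.  29.  21. 102. -13.  51.  94.] 0.6106411938020818 0.0
scene press 716 [[249.3, -162.5], [62.6, 487.2], 61.5] z [43.5 47.3 49.1]
scene press 852 [[246.0, -196.3], [58.1, 456.9], 68.7] z [44.1 47.4 49. ]
scene carrier 272 [[150.0, -422.7], [72.7, 855.1], 16.0] z [33.5 39.9 41.9]
top press 452 [[-7.0, 63.4], [73.2, 368.6], 28.2] z [42.1 47.5 50.6]
top press 456 [[-8.1, 30.5], [75.3, 420.8], 23.4] z [39.2 47.6 50.8]
go [  50.2 -370.2   44.9] [-0.   0.3 15.1]
```

>>> send_rows([
  [[3,-25,0,0,0,1,52],[10,-70,0,0,0,3,52],[17,-120,0,0,0,5,52],[24,-170,0,0,0,7,52],[31,-220,5,0,0,9,52],[38,-270,15,0,0,11,52],[44,-315,25,0,0,13,52],[48,-350,35,0,0,15,52],[50.2,-370,44,0,0,15.1,52],[50.2,-370.2,44.9,0,0.3,15.1,52]],
])

```text
time_s: 14.1
ee_pos: [0.5849, -0.2839, 0.1446]
eef_rot: [[-0.987, 0.158, -0.007], [0.158, 0.987, 0.0], [0.007, -0.001, -1.0]]
wrist_force: [0.1, 0.1, 0.4]
width: 0.609
gripper_force: 0.0
```

```bash
sed -i 's/if s\[i,4\]>60:/if s[i,4]>60:\n                    l[d==0]=0; l[abs(q[...,2]-zt)>6]=0/' h.py; python3 - <<'E'
from h import *
st(); find_blocks(); go(press(62,-64.7,96),80.7)
E
```

```text
14.1 [ 0.5849 -0.2839  0.1446] [0.1 0.1 0.4] [  5.  37.  25.  97. -19.  50. 118.] 0.6091961343417659 0.0
scene press 657 [[67.0, -65.0], [68.1, 36.2], 0.1] z [45.1 47.5 48.9]
scene press 853 [[66.6, -128.2], [36.9, 67.1], 89.9] z [45.2 47.5 49.1]
scene carrier 271 [[47.2, -68.8], [67.1, 36.4], 0.2] z [36.5 40.1 41.8]
top press 210 [[44.1, -65.3], [31.4, 33.8], 0.4] z [45.  47.7 50.4]
top press 70 [[39.2, -118.3], [14.3, 22.5], 85.3] z [44.6 48.  50. ]
top carrier 484 [[42.4, -67.6], [67.2, 34.4], 0.0] z [37.9 40.7 43.7]
go [-1.1 -5.7 49.3] [ 0.  -0.4  0.4]
```

>>> send_rows([
  [[0,-3,5,0,0,0.2,52],[0,-3,15,0,0,0.2,52],[0,-3,28,0,0,0.2,52],[0,-3,40,0,0,0.2,52],[0,-3,48,0,0,0.2,52],[0,-3,49,0,0,0.2,52],[0,-3,49,0,0,0.2,52],[0,-3,49,0,0,0.2,45],[0,-3,49,0,0,0.2,30],[0,-3,49,0,0,0.2,30]],
], force=60)

```text
time_s: 15.45
ee_pos: [0.5857, -0.2859, 0.0974]
eef_rot: [[-0.987, 0.16, -0.004], [0.16, 0.987, -0.0], [0.004, -0.001, -1.0]]
wrist_force: [-1.8, 0.5, 4.8]
width: 0.407
gripper_force: 61.6
```

```bash
python3 - <<'E'
from h import *
st(); s=get_state(); print((s["ee_pos"][:2]-OP)@RP*1000)
E
```

```text
15.45 [ 0.5857 -0.2859  0.0974] [-1.8  0.5  4.8] [  6.  41.  23.  98. -21.  46. 120.] 0.40678022870300334 61.63322925567627
[ 61.24658737 -63.91655942]
```

>>> send_rows([
  [[0,0,-8,0,0,0,30],[0,0,-22,0,0,0,30],[0,0,-42,0,0,0,30],[0,0,-64,0,0,0,30],[0,0,-84,0,0,0,30],[0,15,-96,0,0,0,30],[0,40,-100,0,0,0,30],[0,80,-100,0,0,0,30],[0,120,-100,0,0,0,30],[0,160,-100,0,0,0,30]],
])

```text
time_s: 16.7
ee_pos: [0.6114, -0.1249, 0.1967]
eef_rot: [[-0.987, 0.159, -0.006], [0.159, 0.987, 0.001], [0.006, 0.0, -1.0]]
wrist_force: [0.5, -0.3, -0.6]
width: 0.409
gripper_force: 61.1
```

```bash
python3 - <<'E'
from h import *
st(); go(carr(-48,-66,150),95.97)
E
```

```text
16.7 [ 0.6114 -0.1249  0.1967] [ 0.5 -0.3 -0.6] [-11.  31.  26.  99. -16.  54. 102.] 0.4086956673124017 61.05935454368591
go [149.  233.8  47.6] [  0.   -0.3 -15.1]
```

>>> send_rows([
  [[15,22,2,0,0,-1,30],[35,55,6,0,0,-3,30],[57,90,12,0,0,-6,30],[80,126,18,0,0,-8,30],[102,160,25,0,0,-10,30],[123,193,32,0,0,-12,30],[139,218,39,0,0,-14,30],[147,231,44,0,0,-15,30],[149,233.8,46,0,-0.3,-15.1,30],[149,233.8,46,0,-0.3,-15.1,30]],
])

```text
time_s: 17.95
ee_pos: [0.5017, 0.1261, 0.1513]
eef_rot: [[-0.995, -0.102, 0.0], [-0.102, 0.995, -0.0], [-0.0, -0.001, -1.0]]
wrist_force: [0.3, 0.2, -2.1]
width: 0.403
gripper_force: 61.0
```

```bash
python3 - <<'E'
from h import *
read_camera("top");read_camera("top"); st(); held(); go(carr(-48,-66,91.5),95.97)
E
```

```text
18.05 [0.5019 0.1257 0.1514] [ 0.5 -0.3 -1. ] [-35.  25.  20. 116. -13.  41.  88.] 0.408546831259771 61.008381843566895
scene 807 [[-74.7, -125.8, 39.6], [-36.8, -87.9, 101.2], [13.4, -26.9, 149.7]]
top 20 [[-78.2, -119.2, 95.4], [-71.9, -87.5, 102.6], [-56.7, -84.1, 139.2]]
go [ 0.4  3.8 59.9] [-0.   0.  -0.2]
```

>>> send_rows([
  [[0.4,3.2,3,0,0,-0.2,30],[0.4,3.2,12,0,0,-0.2,30],[0.4,3.2,24,0,0,-0.2,30],[0.4,3.2,36,0,0,-0.2,30],[0.4,3.2,42,0,0,-0.2,30],[0.4,3.2,47,0,0,-0.2,30],[0.4,3.2,52,0,0,-0.2,30],[0.4,3.2,56,0,0,-0.2,30],[0.4,3.2,58.5,0,0,-0.2,30],[0.4,3.2,58.5,0,0,-0.2,30]],
])

```text
time_s: 19.4
ee_pos: [0.5006, 0.13, 0.0926]
eef_rot: [[-0.994, -0.107, -0.0], [-0.107, 0.994, -0.0], [0.0, -0.0, -1.0]]
wrist_force: [0.0, 1.2, -0.9]
width: 0.408
gripper_force: 61.0
```

```bash
python3 - <<'E'
from h import *
st(); go(carr(-48,-66,91),95.97)
E
```

```text
19.4 [0.5006 0.13   0.0926] [ 0.   1.2 -0.9] [-33.  31.  17. 118. -16.  34.  91.] 0.40801936639636105 61.006397008895874
go [-0.4 -0.5  1.6] [-0.  -0.   0.1]
```

>>> send_rows([
  [[0,-0.5,1,0,0,0,30],[0,-0.5,2,0,0,0,30],[0,-0.5,2,0,0,0,40],[0,-0.5,2,0,0,0,50],[0,-0.5,2,0,0,0,52],[0,-0.5,-8,0,0,0,52],[0,-0.5,-25,0,0,0,52],[0,-0.5,-50,0,0,0,52],[-10,-20,-80,0,0,0,52],[-30,-50,-100,0,0,0,52]],
])

```text
time_s: 20.65
ee_pos: [0.5362, 0.0841, 0.1955]
eef_rot: [[-0.994, -0.109, 0.002], [-0.109, 0.994, 0.001], [-0.002, 0.001, -1.0]]
wrist_force: [0.0, 0.0, 0.0]
width: 0.611
gripper_force: 0.0
```

```bash
python3 - <<'E'
from h import *
st(); find_blocks(); go(press(62,-128.3,150),80.7)
E
```

```text
20.65 [0.5362 0.0841 0.1955] [0. 0. 0.] [-31.  23.  22. 111. -11.  48.  93.] 0.6106811757134453 0.0
scene press 856 [[65.7, -128.1], [68.8, 36.6], 0.3] z [45.  47.4 49.1]
scene carrier 247 [[-41.8, -69.5], [39.9, 64.6], 88.7] z [36.8 40.1 41.9]
scene carrier 266 [[46.5, -68.6], [36.7, 67.4], 89.9] z [37.  40.1 42.1]
top press 459 [[62.0, -128.6], [36.2, 67.8], 89.3] z [45.2 47.7 50.3]
go [   7.5 -431.2   47. ] [ 0.   0.4 15.2]
```

>>> send_rows([
  [[0,-25,0,0,0,1,52],[1,-70,0,0,0,3,52],[2,-122,0,0,0,5,52],[3,-176,0,0,0,7,52],[4,-232,0,0,0,9,52],[5,-288,5,0,0,11,52],[6,-342,12,0,0,13,52],[7,-390,25,0,0,15,52],[7.5,-422,40,0,0,15.2,52],[7.5,-433,47,0,0.4,15.2,52]],
])

```text
time_s: 22.0
ee_pos: [0.5735, -0.3497, 0.1454]
eef_rot: [[-0.987, 0.161, -0.008], [0.161, 0.987, -0.0], [0.008, -0.002, -1.0]]
wrist_force: [-0.1, 0.3, -1.2]
width: 0.607
gripper_force: 0.0
```

```bash
python3 - <<'E'
from h import *
read_camera("top");read_camera("top"); st(); go(press(62,-128.3,96),80.7)
E
```

```text
22.1 [ 0.5741 -0.348   0.1452] [0.4 0.2 0.6] [ 10.  39.  26.  94. -20.  52. 124.] 0.6108753592072671 0.0
go [-2.6 -1.2 49.2] [-0.  -0.5  0.2]
```

>>> send_rows([
  [[-2,-1.2,5,0,-0.3,0.2,52],[-2,-1.2,15,0,-0.3,0.2,52],[-2,-1.2,28,0,-0.3,0.2,52],[-2,-1.2,40,0,-0.3,0.2,52],[-2,-1.2,48,0,-0.3,0.2,52],[-2,-1.2,50,0,-0.3,0.2,52],[-2,-1.2,50,0,-0.3,0.2,52],[-2,-1.2,50,0,-0.3,0.2,45],[-2,-1.2,50,0,-0.3,0.2,30],[-2,-1.2,50,0,-0.3,0.2,30]],
], force=60)

```text
time_s: 23.35
ee_pos: [0.5763, -0.3496, 0.0964]
eef_rot: [[-0.987, 0.161, -0.001], [0.161, 0.987, -0.001], [0.0, -0.001, -1.0]]
wrist_force: [-0.4, 0.6, 5.0]
width: 0.414
gripper_force: 61.6
```

```bash
python3 - <<'E'
from h import *
st(); s=get_state(); print((s["ee_pos"][:2]-OP)@RP*1000)
E
```

```text
23.35 [ 0.5763 -0.3496  0.0964] [-0.4  0.6  5. ] [ 11.  43.  24.  95. -22.  47. 125.] 0.4138751046992456 61.56863808631897
[  62.25544502 -128.29121768]
```

>>> send_rows([
  [[0,0,-8,0,0,0,30],[0,0,-22,0,0,0,30],[0,0,-42,0,0,0,30],[0,0,-64,0,0,0,30],[0,0,-84,0,0,0,30],[0,15,-96,0,0,0,30],[0,40,-100,0,0,0,30],[0,85,-100,0,0,0,30],[0,135,-100,0,0,0,30],[0,185,-100,0,0,0,30]],
])

```text
time_s: 24.6
ee_pos: [0.606, -0.1638, 0.1957]
eef_rot: [[-0.987, 0.161, -0.002], [0.161, 0.987, 0.0], [0.002, -0.0, -1.0]]
wrist_force: [0.6, 0.2, -1.2]
width: 0.409
gripper_force: 60.9
```

```bash
python3 - <<'E'
from h import *
st(); go(carr(43,66,160),95.97)
E
```

```text
24.6 [ 0.606  -0.1638  0.1957] [ 0.6  0.2 -1.2] [ -8.  32.  27.  99. -17.  54. 106.] 0.40948277974038666 60.90252757072449
go [ 97.4 423.9  35.8] [  0.   -0.1 -15.2]
```

>>> send_rows([
  [[5,25,0,0,0,-1,30],[16,70,0,0,0,-3,30],[28,120,0,0,0,-5,30],[40,172,0,0,0,-7,30],[52,225,0,0,0,-9,30],[64,280,8,0,0,-11,30],[76,335,18,0,0,-13,30],[88,385,28,0,0,-15,30],[96,417,34,0,0,-15.2,30],[97.4,426,36,0,0,-15.2,30]],
])

```text
time_s: 25.85
ee_pos: [0.5765, 0.2735, 0.1587]
eef_rot: [[-0.994, -0.108, -0.004], [-0.108, 0.994, 0.0], [0.003, 0.001, -1.0]]
wrist_force: [0.2, -0.4, -1.0]
width: 0.41
gripper_force: 60.9
```

```bash
python3 - <<'E'
from h import *
for i in range(4): read_camera("top")
st(); held(); go(carr(43,66,90.5),95.97)
E
```

```text
26.05 [0.5787 0.2679 0.1596] [ 0.6 -0.8 -1.1] [-44.  34.  21.  98. -15.  50.  79.] 0.4074507581910845 60.86120367050171
scene 632 [[13.4, 7.1, 76.3], [53.0, 44.8, 109.4], [80.3, 90.7, 157.6]]
top 273 [[9.8, 23.0, 84.4], [22.2, 54.5, 110.6], [77.6, 77.9, 155.9]]
go [ 0.7  2.9 69.2] [-0.1 -0.1 -0.2]
```

>>> send_rows([
  [[0.7,3.2,3,0,0,-0.2,30],[0.7,3.2,14,0,0,-0.2,30],[0.7,3.2,28,0,0,-0.2,30],[0.7,3.2,42,0,0,-0.2,30],[0.7,3.2,50,0,0,-0.2,30],[0.7,3.2,56,0,0,-0.2,30],[0.7,3.2,61,0,0,-0.2,30],[0.7,3.2,65,0,0,-0.2,30],[0.7,3.2,68,0,0,-0.2,30],[0.7,3.2,68,0,0,-0.2,30]],
])

```text
time_s: 27.4
ee_pos: [0.5773, 0.2725, 0.0912]
eef_rot: [[-0.994, -0.107, -0.002], [-0.107, 0.994, -0.001], [0.002, -0.0, -1.0]]
wrist_force: [0.5, 0.4, -0.6]
width: 0.408
gripper_force: 60.9
```

```bash
python3 - <<'E'
from h import *
st(); go(carr(43,66.3,89.5),95.97)
E
```

```text
27.4 [0.5773 0.2725 0.0912] [ 0.5  0.4 -0.6] [-42.  40.  18. 100. -17.  43.  81.] 0.4080238591479616 60.861743688583374
go [-0.4 -2.   1.7] [-0.  -0.1  0.1]
```

>>> send_rows([
  [[0,-1.5,0,0,0,0,30],[0,-1.5,1.7,0,0,0,30],[0,-1.5,1.7,0,0,0,40],[0,-1.5,1.7,0,0,0,50],[0,-1.5,1.7,0,0,0,52],[0,-1.5,-8,0,0,0,52],[0,-1.5,-25,0,0,0,52],[0,-1.5,-50,0,0,0,52],[20,-30,-80,0,0,0,40],[60,-70,-110,0,0,0,10]],
])

```text
time_s: 28.65
ee_pos: [0.5268, 0.1977, 0.2028]
eef_rot: [[-0.994, -0.108, 0.001], [-0.108, 0.994, 0.0], [-0.001, 0.0, -1.0]]
wrist_force: [-0.0, -0.5, 0.6]
width: 0.265
gripper_force: 0.0
```

```bash
python3 - <<'E'
from h import *
st(); find_blocks(); go(press(-75,95,140),80.7)
im,d=read_camera("scene"); cv2.imwrite("pics/s2.png",im)
E
```

```text
28.65 [0.5268 0.1977 0.2028] [-0.  -0.5  0.6] [-43.  25.  22. 108. -12.  50.  82.] 0.2654699857290261 0.0
scene carrier 207 [[46.9, 62.1], [35.9, 65.5], 89.6] z [36.8 40.2 42. ]
scene carrier 246 [[-41.9, -69.5], [64.9, 36.5], 0.2] z [36.9 40.  41.8]
scene carrier 267 [[46.8, -68.7], [65.9, 37.4], 1.0] z [36.3 40.1 41.9]
top carrier 481 [[42.8, -67.6], [34.4, 67.3], 90.0] z [37.7 40.8 43.3]
top carrier 497 [[-46.6, -67.9], [34.7, 67.5], 88.6] z [37.8 40.6 43.5]
go [  78.4 -293.4   64.7] [ 0.   0.  15.1]
```

View pics/s2.png

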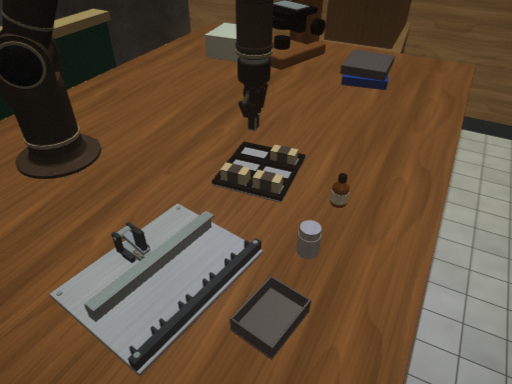

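The picture shows the press empty. The blocks lie in three wells at scene pixels (284,155), (236,173) and (267,182), and the bystanders are untouched. Next I push the bar home.

>>> send_rows([
  [[8,-20,0,0,0,1,0],[18,-60,0,0,0,3,0],[29,-105,0,0,0,5,0],[40,-150,0,0,0,7,0],[51,-195,0,0,0,9,0],[62,-240,10,0,0,11,0],[71,-280,30,0,0,13,0],[77,-310,50,0,0,15,0],[78,-323,62,0,0,15.1,0],[78,-323,62,0,0,15.1,0]],
], force=30)

```text
time_s: 30.05
ee_pos: [0.482, -0.1333, 0.138]
eef_rot: [[-0.987, 0.159, -0.004], [0.159, 0.987, -0.001], [0.004, -0.002, -1.0]]
wrist_force: [-0.3, 0.0, 1.6]
width: 0.001
gripper_force: 0.0
```

```bash
cat >> h.py <<'E'
def pp(): s=get_state(); print("press xy",((s["ee_pos"][:2]-OP)@RP*1000).round(1))
E
python3 - <<'E'
from h import *
for i in range(3): read_camera("top")
st(); pp(); go(press(-68,64,100),80.7)
E
```

```text
30.2 [ 0.4832 -0.1313  0.1392] [ 1.1  0.2 -0.5] [-12.  26.  28. 119. -19.  39. 109.] 0.0008022940306000363 0.0
press xy [-64.9  72.1]
go [ 3.1 -8.  39.2] [-0.  -0.1  0.4]
```

>>> send_rows([
  [[2,-8,5,0,0,0.4,0],[2,-8,18,0,0,0.4,0],[2,-8,30,0,0,0.4,0],[2,-8,39,0,0,0.4,0],[2,-8,39,0,0,0.4,0],[-3,-8,39,0,0,0.4,0],[-9,-8,39,0,0,0.4,0],[-15,-8,39,0,0,0.4,0],[-21,-8,39,0,0,0.4,0],[-27,-8,39,0,0,0.4,0]],
])

```text
time_s: 31.45
ee_pos: [0.5083, -0.144, 0.0999]
eef_rot: [[-0.987, 0.163, -0.003], [0.163, 0.987, -0.0], [0.003, -0.001, -1.0]]
wrist_force: [-9.3, 0.4, 7.0]
width: 0.002
gripper_force: 4.9
```

```bash
python3 - <<'E'
from h import *
st(); pp(); go(press(-5,64,100),80.7)
E
```

```text
31.45 [ 0.5083 -0.144   0.0999] [-9.3  0.4  7. ] [ -9.  32.  25. 116. -22.  37. 112.] 0.0022380644819399234 4.912293702363968
press xy [-38.   63.6]
go [-33.    0.4  -0.2] [-0.  -0.1 -0.1]
```

>>> send_rows([
  [[-4,0.4,0,0,0,0,0],[-8,0.4,0,0,0,0,0],[-12,0.4,0,0,0,0,0],[-16,0.4,0,0,0,0,0],[-20,0.4,0,0,0,0,0],[-24,0.4,0,0,0,0,0],[-28,0.4,0,0,0,0,0],[-31,0.4,0,0,0,0,0],[-34,0.4,0,0,0,0,0],[-36,0.4,0,0,0,0,0]],
])

```text
time_s: 32.7
ee_pos: [0.5411, -0.1492, 0.0992]
eef_rot: [[-0.986, 0.164, -0.008], [0.164, 0.987, 0.001], [0.008, -0.0, -1.0]]
wrist_force: [-9.2, 1.6, 5.7]
width: 0.0
gripper_force: 4.7
```

```bash
cat >> h.py <<'E'
def bar():
    for n in("scene","top"):
        im,Q,ok=pq(n)
        m=ok&(Q[...,2]>52)&(Q[...,2]<60)&(abs(Q[...,0])<80)&(abs(Q[...,1])<150)&((Q[...,1]<-30)|(Q[...,1]>125))
        print(n,"bar x p2,50,98",np.percentile(Q[m][:,0],[2,50,98]).round(1))
    return im
E
python3 - <<'E'
from h import *
st(); pp(); bar()
import plant
for n in("scene","top"):
    d=np.load(n+"0.npz")["d"]; P=cloud(n,d); q=(P[...,:2]-OP)@RP*1000; z=P[...,2]*1000
    m=(d>0)&(z>52)&(z<60)&(abs(q[...,0])<80)&(abs(q[...,1])<150)&((q[...,1]<-30)|(q[...,1]>125))
    print("start",n,np.percentile(q[m][:,0],[2,50,98]).round(1))
E
```

```text
32.7 [ 0.5411 -0.1492  0.0992] [-9.2  1.6  5.7] [ -8.  34.  25. 111. -22.  39. 111.] 0.00039551754102501023 4.6679069101810455
press xy [-4.8 63.7]
scene bar x p2,50,98 [11.8 24.6 35.5]
top bar x p2,50,98 [ 9.2 21.7 34.1]
start scene [14.9 27.7 39. ]
start top [13.3 25.3 37.2]
```

>>> send_rows([
  [[-1,0,0,0,0,0,0],[-2,0,0,0,0,0,0],[-3,0,0,0,0,0,0],[-4,0,0,0,0,0,0],[-5,0,0,0,0,0,0],[-6,0,0,0,0,0,0],[-6.5,0,0,0,0,0,0],[-7,0,0,0,0,0,0],[-7,0,0,0,0,0,0],[-7,0,0,0,0,0,0]],
])

```text
time_s: 34.05
ee_pos: [0.5482, -0.1504, 0.0991]
eef_rot: [[-0.987, 0.164, -0.008], [0.164, 0.987, 0.001], [0.008, -0.0, -1.0]]
wrist_force: [-8.1, 0.7, 5.1]
width: 0.0
gripper_force: 4.3
```

```bash
python3 - <<'E'
from h import *
st(); pp(); bar()
E
```

```text
34.05 [ 0.5482 -0.1504  0.0991] [-8.1  0.7  5.1] [ -8.  35.  25. 110. -22.  40. 111.] 3.6986498741378276e-05 4.32669036090374
press xy [ 2.3 63.7]
scene bar x p2,50,98 [18.9 31.4 42.7]
top bar x p2,50,98 [17.3 28.7 40.7]
```

>>> send_rows([
  [[0,0,0,0,0,0,0],[2,0,0,0,0,0,0],[4,0,0,0,0,0,0],[7,0,0,0,0,0,0],[11,0,0,0,0,0,0],[16,0,0,0,0,0,0],[20,0,0,0,0,0,0],[20,0,-20,0,0,0,0],[20,0,-60,0,0,0,0],[20,0,-110,0,0,0,0]],
])

```text
time_s: 35.4
ee_pos: [0.5306, -0.1471, 0.2104]
eef_rot: [[-0.987, 0.163, -0.004], [0.163, 0.987, -0.001], [0.004, -0.001, -1.0]]
wrist_force: [1.1, 0.1, 0.5]
width: -0.002
gripper_force: 0.0
```

```bash
python3 - <<'E'
from h import *
st(); pp(); bar()
E
```

```text
35.4 [ 0.5306 -0.1471  0.2104] [1.1 0.1 0.5] [-13.  24.  31. 109. -16.  51. 106.] -0.0021165836549029184 0.0
press xy [-15.6  64.1]
scene bar x p2,50,98 [15.1 28.2 39. ]
top bar x p2,50,98 [13.8 24.8 37.1]
```

The bar is home and held. I'll move the arm clear and do a final check.

>>> send_rows([
  [[20,0,-20,0,0,0,0],[50,0,-50,0,0,0,0],[80,0,-80,0,0,0,0],[100,0,-100,0,0,0,0],[100,0,-100,0,0,0,0],[100,0,-100,0,0,0,0],[100,0,-100,0,0,0,0],[100,0,-100,0,0,0,0],[100,0,-100,0,0,0,0],[100,0,-100,0,0,0,0]],
])

```text
time_s: 36.75
ee_pos: [0.4328, -0.131, 0.3099]
eef_rot: [[-0.987, 0.163, -0.002], [0.163, 0.987, -0.001], [0.002, -0.001, -1.0]]
wrist_force: [0.5, -0.3, -0.7]
width: -0.002
gripper_force: 0.0
```

```bash
python3 - <<'E'
from h import *
st(); bar(); im=find_blocks(); s,_=read_camera("scene")
cv2.imwrite("pics/fin.png",np.hstack([cv2.resize(im[150:290,100:430],(460,195)),cv2.resize(s[120:360,50:350],(340,195))]))
E
```

```text
36.75 [ 0.4328 -0.131   0.3099] [ 0.5 -0.3 -0.7] [-21.   6.  35. 116.  -4.  60.  96.] -0.0024647925442240226 0.0
scene bar x p2,50,98 [15.  28.  39.1]
top bar x p2,50,98 [14.  26.8 37.4]
scene carrier 206 [[47.1, 62.8], [65.7, 35.6], 0.8] z [36.6 40.2 42. ]
scene carrier 249 [[-42.3, -69.0], [65.8, 35.7], 0.3] z [36.6 40.1 42. ]
scene carrier 271 [[47.3, -69.0], [65.9, 37.7], 1.1] z [36.9 40.  41.9]
top carrier 471 [[42.5, -67.6], [67.5, 34.3], 0.3] z [37.8 40.8 43.6]
top carrier 495 [[42.5, 65.0], [35.2, 67.6], 89.8] z [37.6 40.8 43.4]
top carrier 500 [[-46.7, -67.7], [34.4, 66.7], 89.5] z [37.7 40.7 43.5]
```

View pics/fin.png

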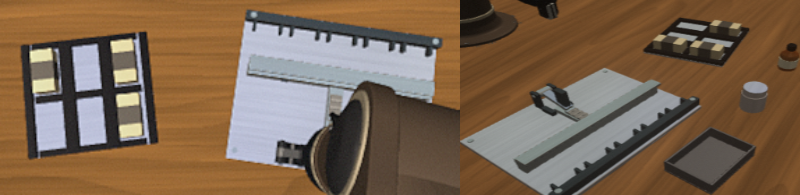

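The final picture shows three blocks lying flat in their wells (left panel, around (43,70), (127,62) and (130,115)). The press is empty, the bar is home, and the bystanders are in place.

```bash
python3 -c "
from plant import *
print(finish_job())"
```

```text
the job is handed in; nothing more can be done
None
```

The job is done and handed in: all three blocks lie flat in separate carrier wells, the empty press's clamp bar is home and held by the pawl, and the bottle, canister and grey box were not touched.

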